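# Hold a planter level over the inspection mirror

### The arm

A 7-joint arm with a two-finger parallel gripper is mounted at the origin on the work surface. World frame = base frame: x ahead of the robot, y to its left, z up, the work surface at z = 0. Lengths are in m, angles in degrees, forces in N, time in s.
With the tool pointing down it reaches from about 0.4 to 0.925 m from the base axis. Payload 4.1 kg.
Tool frame: the origin (TCP) lies at the very end of the fingers, on their centre line; the grasp point (between the pads) lies 19 mm behind it; y points along the fingers, z is the direction in which the jaws open and shut, and the axes are right-handed (so a half turn about y gives the same grasp; the last joint's range is limited). The gripper opens to 85 mm and grips with 20 to 120 N. Pads are 22 mm wide; open, the fingers measure 114 mm over their backs; the gripper's body (76 mm by 85 mm) begins 54 mm behind the grasp point. The pads swing forward as they close: fully open they stand 13 mm farther back than shut.
Start: joints at [63.14, 22.827, 2.584, 88.041, -1.071, 69.15, -2.905], TCP at [0.235, -0.606, 0.231] pointing down, gripper open.
Joint ranges: [-161.44, 161.44], [-28.35, 127.94], [-78.24, 83.42], [0, 140.83], [-78.03, 258.03], [13.02, 114.36], [-168.23, 168.23]. Speed limits (degrees/s): [147.25, 147.25, 180, 180, 180, 180, 180].

### API

Orientations are given as a 3x3 rotation matrix whose columns are the frame's x, y, z axes.
In Python, from cell import get_obs, get_image, sign_off gives the robot as it stands.
- The arm moves only by the tool jog_arm, never from a script. Its argument "motion" is a list of rows, each an object with "xyz": the shift along the tool's x, y, z in mm, a list of three; "spin": the turn about the tool's y in degrees. A call has 1 to 5 rows; each row is the pose to reach, as a shift and turn from the pose commanded when the call began, along the tool's axes at that moment; what a row does not reach only later rows make up. A row lasts 1/12 s, in which the tool goes at most 41.7 mm and 7.16 degrees, less where a joint would pass 70% of its speed; a pose out of reach is approached as far as the arm can. A call with a gripper value outside its range is refused whole. "claw" is the opening in per cent of the stroke, from 0 (shut) to 100 (fully open), set as the call begins (left out, the last holds). The fingers move at their own pace and stop on an object; "squeeze" is the grip in N (left out, the last holds). Time passes only in rows, so rows that repeat a pose let the fingers close. It gives the time, the measured TCP pose, the force and the opening at its end, in the units of the state.
- get_obs(): the state, without advancing time (a new reading comes with each control period).
- get_image(name): name is "scene" or "top" or "wrist"; returns a dict with "color" (384x512x3 uint8, blue, green, red), "intrinsics" (3x3 intrinsics, pixels), "world_from_camera" (4x4, takes a point from camera to world coordinates). Camera axes: x right, y down, z forward; pixel columns grow to the right and rows downward; lengths in m; the calibration is good to about 2 mm. The wrist camera is an equidistant fisheye: a pixel r from the principal point sees the ray r / f radians off the axis. A picture is of the moment at which its call begins. There is no depth.
- sign_off(): hands the job in, once; it reports no verdict.
The state is a dict: "time": time; "joint_pos": joint angles; "qvel": joint speeds; "tau": joint torques, N m; "tcp_pos": TCP position; "tcp_rot": TCP orientation; "force": force on the tool from outside, world axes, zero at the start; "wrist_torque": the same for the moment, N m; "opening": finger opening in m.
Only numpy, scipy, OpenCV 4.12 (cv2) and the standard library are available. Lean on these libraries where they do the work, as an engineer would, in place of code of your own. Each camera call takes 0.05 s, during which the arm holds its last target.

### The job

Slide the inspection mirror by its black knob along its rails until it is fully against the stop at the yellow end. Then lift the oblong blue-green planter off the foam tray and hold it level and still, centred above the mirror, its long side along the mirror's long side and its underside about 10 cm above the middle of the glass, so that its foot can be inspected; finish while still holding it there, with the mirror still at its stop. Do not let the planter touch the mirror unit or tip over, and leave the other pots where they are.

Things in the scene. Friction and masses are not known exactly. Their poses are not given: they have to be found in the camera images.
- planter_centre (a point): Centre of the loose oblong planter, half-way up (30 mm above its underside). Open-topped ceramic box, blue-green with a dark brown rim and feet, 110 mm long (its x axis) x 58 mm wide (y) x 60 mm high (z, up); walls 5 mm thick, the two long outer sides flat and upright. 0.2 to 0.4 kg, weight central. It stands on either end of the foam tray, its long side roughly along the tray.
- planter: The same planter; origin at the centre of its underside, axes as above.
- foam_tray: White foam packing tray, fixed: slab 300 mm long (x) x 130 mm wide (y) x 24 mm thick, with a raised rib 12 mm high and 12 mm wide along each short end. Origin at the centre of its underside, on the table. The planter stands about 70 mm from its middle towards one end, the small round pot likewise towards the other.
- mirror_slide: Inspection mirror unit, fixed to the table: aluminium base 150 mm (x) x 340 mm (y) x 12 mm with two rails along y; black block at the -y end, yellow end stop at the +y end (blocks 36 mm high, each with a 25 mm rubber buffer that the carriage plate meets). It carries the mirror carriage. Origin at the centre of the base's underside.
- mirror_carriage (a joint): Travel of the mirror carriage along the slide, in m, growing along the slide's +y towards the yellow end: 0 = at the black end, 0.150 = carriage plate hard against the rubber buffer of the yellow stop. About 2.5 N of friction; it stays where it is left.
- knob (a point): Centre of the upright black round knob on the carriage, on the robot's side of the mirror: 24 mm diameter, 45 mm high (22.5 mm above and below this point), vertical. Axes parallel to the slide's: y is the sliding direction (towards the yellow end), z up. The mirror's raised edge lies about 46 mm to +x of the knob's axis and its top is about 12 mm above this point; both sides along y are free.
- mirror (a point): Middle of the mirror glass, 66 mm above the table. The mirror in its black frame is 150 mm long (y, along the slide) x 92 mm, its edge near the robot raised so that it faces up and away from the robot at 30 degrees; its highest edge is 23 mm above this point. Axes parallel to the slide's (z up), not tilted with the glass. It moves with the carriage.
- round_pot: Bystander: small round clay-coloured pot, 56 mm across, 50 mm high, sharing the foam tray with the planter. Origin at the centre of its underside; loose.
- pink_pot: Bystander: round pink pot, 80 mm across, 75 mm high. Origin at the centre of its underside; loose.
- slate_pot: Bystander: round slate-blue pot, 80 mm across, 75 mm high. Origin at the centre of its underside; loose.
- clay_pot: Bystander: round clay-coloured pot, 80 mm across, 75 mm high. Origin at the centre of its underside; loose.
- dark_mug: Bystander: dark mug, 76 mm across, 80 mm high. Origin at the centre of its underside; loose.
- yellow_bowl: Bystander: yellow bowl, 110 mm across, 50 mm high. Origin at the centre of its underside; loose.
There are look-alikes about, which are no part of the job. Leave any purple or red look-alike of the planter alone.

How it is judged:
By the outcome, as a careful person would: the job done as asked, in the order asked, and still so for the second after the job is handed in, while the arm keeps its last pose, push and grip.
It also fails if it takes over 64 s, if anything falls off the work surface, if the arm or the gripper's body presses on something with over 40 N, if the wrist force passes 120 N, or if a joint passes its speed limit or range.

## Working session

There is one attempt and no reset: what is moved stays moved. The work goes in short steps, Python scripts to look and compute and a tool call to move; the robot and the scene stay as the last step left them, time stands still between calls to the robot, and variables do not carry over. Pictures are saved under pics/ and viewed, and the job is handed in when it is done.

Besides the shell and the picture viewer there is one more tool, called after ">>>" as a command line: name --argument value ..., lists and objects as JSON in quotes. jog_arm: Moves the arm, as the interface text tells. Its arguments: {"type":"object","properties":{"motion":{"type":"array","items":{"type":"object","properties":{"xyz":{"type":"array","items":{"type":"number"}},"spin":{"type":"number"}}}},"claw":{"type":"number"},"squeeze":{"type":"number"}},"required":["motion"]}

```bash
mkdir -p pics; ls; python3 - <<'E'
from cell import get_obs,get_image
import cv2,numpy as np
o=get_obs();print({k:np.round(v,3).tolist() for k,v in o.items()})
for n in("scene","top","wrist"):
    d=get_image(n);cv2.imwrite(f"pics/{n}0.png",d["color"]);print(n,np.round(d["intrinsics"],1).tolist(),np.round(d["world_from_camera"],3).tolist())
E
```

```text
pics
{'time': 0.0, 'joint_pos': [63.138, 22.872, 2.58, 88.115, -1.071, 69.15, -2.906], 'qvel': [0.023, 0.058, 0.047, -0.095, -0.025, -0.035, 0.017], 'tau': [0.002, -47.512, 1.365, -25.422, 0.011, 0.009, -0.0], 'tcp_pos': [0.235, -0.605, 0.23], 'tcp_rot': [[-0.932, -0.001, 0.362], [-0.362, 0.002, -0.932], [0.0, -1.0, -0.002]], 'force': [-0.05, -0.511, 0.853], 'wrist_torque': [0.017, 0.041, 0.035], 'opening': 0.085}
scene [[464.3, 0.0, 262.0], [0.0, 464.3, 191.3], [0.0, 0.0, 1.0]] [[0.003, 0.635, -0.773, 1.621], [1.0, -0.018, -0.012, 0.007], [-0.022, -0.773, -0.635, 0.924], [0.0, 0.0, 0.0, 1.0]]
top [[356.9, 0.0, 254.7], [0.0, 356.9, 194.1], [0.0, 0.0, 1.0]] [[-0.101, -0.973, 0.206, 0.33], [-0.995, 0.1, -0.016, 0.004], [-0.006, -0.207, -0.978, 1.207], [0.0, 0.0, 0.0, 1.0]]
wrist [[297.3, 0.0, 250.3], [0.0, 297.3, 191.0], [0.0, 0.0, 1.0]] [[0.361, -0.899, -0.25, 0.298], [-0.933, -0.348, -0.094, -0.581], [-0.003, 0.267, -0.964, 0.373], [0.0, 0.0, 0.0, 1.0]]
```

View pics/scene0.png

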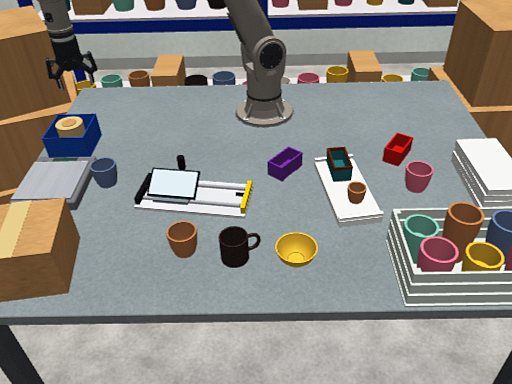

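View pics/top0.png

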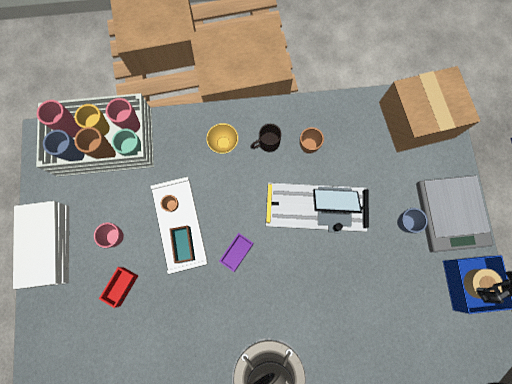

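View pics/wrist0.png

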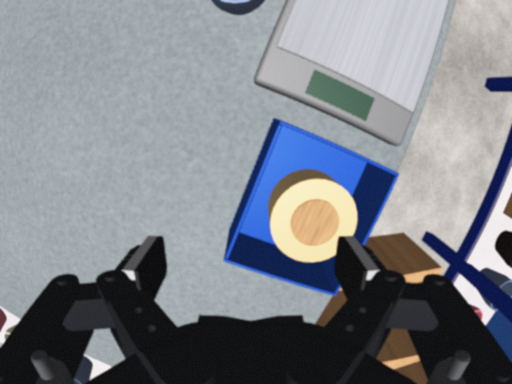

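The scene camera shows the slide near (195,190), with its yellow end on the right at (247,197) and the knob at (181,162). The planter is at (340,163) on the tray. The top camera has the knob at (338,227), the yellow stop at (269,203) and the planter at (182,244). I'll zoom in next to get exact measurements.

```bash
cat > h.py <<'E'
import cv2,numpy as np
from cell import get_obs,get_image
def ray(d,p):
    u=cv2.undistortPoints(np.array([[p]],float),d["intrinsics"],None)[0,0]
    T=d["world_from_camera"];v=T[:3,:3]@np.array([u[0],u[1],1]);return T[:3,3],v
def onz(d,p,z):
    c,v=ray(d,p);return c+v*(z-c[2])/v[2]
def onz_f(d,p,z):
    K=d["intrinsics"];x=np.array([p[0]-K[0,2],p[1]-K[1,2]]);r=np.hypot(*x);t=r/K[0,0]
    T=d["world_from_camera"];s=np.sin(t)/max(r,1e-9);v=T[:3,:3]@np.array([x[0]*s,x[1]*s,np.cos(t)]);c=T[:3,3]
    return c+v*(z-c[2])/v[2]
def tri(d1,p1,d2,p2):
    a,u=ray(d1,p1);b,v=ray(d2,p2)
    s=np.linalg.lstsq(np.c_[u,-v],b-a,rcond=None)[0]
    P,Q=a+u*s[0],b+v*s[1];return (P+Q)/2,np.linalg.norm(P-Q)
E
python3 - <<'E'
import cv2
t=cv2.imread('pics/top0.png');s=cv2.imread('pics/scene0.png')
cv2.imwrite('pics/tz.png',cv2.resize(t[170:280,140:390],None,fx=3.2,fy=3.2,interpolation=cv2.INTER_CUBIC))
cv2.imwrite('pics/sz.png',cv2.resize(s[130:230,130:390],None,fx=3,fy=3,interpolation=cv2.INTER_CUBIC))
E
```

```text
(no output)
```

View pics/tz.png

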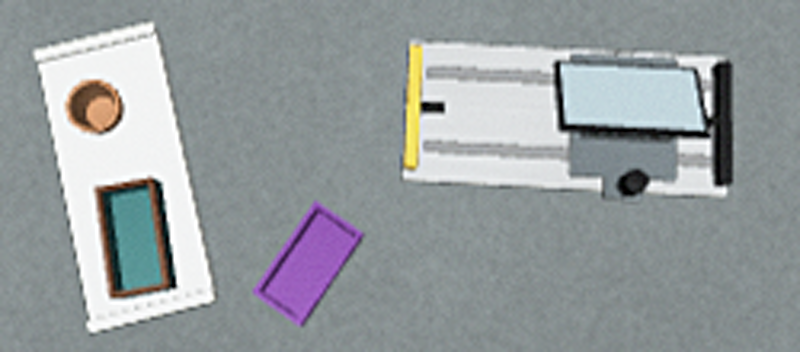

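View pics/sz.png

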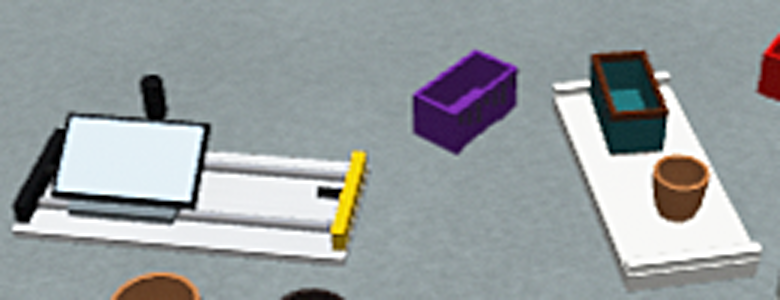

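```bash
cat > m.py <<'E'
from h import *
def blob(d,f,box,name):
    u0,v0,u1,v1=box;im=d["color"][v0:v1,u0:u1]
    m=f(im.astype(int)).astype(np.uint8)
    n,l,st,c=cv2.connectedComponentsWithStats(m);i=1+np.argmax(st[1:,4])
    cs,_=cv2.findContours((l==i).astype(np.uint8),cv2.RETR_EXTERNAL,cv2.CHAIN_APPROX_NONE)
    r=cv2.minAreaRect(cs[0]);q=cv2.boxPoints(r)+[u0,v0]
    h=cv2.convexHull(cs[0]);quad=cv2.approxPolyDP(h,2.5,True)[:,0]+[u0,v0]
    print(name,st[i,4],c[i]+[u0,v0],quad.tolist());return c[i]+[u0,v0],q,(l==i),quad
if __name__=="__main__":
    t=get_image("top");s=get_image("scene")
    dark=lambda a:a.max(2)<60
    glass=lambda a:(a[...,0]>200)&(a[...,0]-a[...,2]>8)
    kt=blob(t,dark,(328,219,348,235),"kt");ks=blob(s,dark,(174,152,188,169),"ks")
    print("knob",tri(t,kt[0],s,ks[0]))
    gt=blob(t,glass,(305,180,370,215),"gt");gs=blob(s,glass,(140,160,205,205),"gs")
    print("mirror",tri(t,gt[0],s,gs[0]), onz(t,gt[0],.066))
    yel=lambda a:(a[...,2]>180)&(a[...,0]<100)
    yt=blob(t,yel,(255,175,290,230),"yt");
    for p in yt[3]: print(onz(t,p,.036))
    base=lambda a:(a.min(2)>170)
    bt=blob(t,lambda a:(a.min(2)>185)&(a[...,0]-a[...,2]<25),(255,175,380,240),"base")
    for p in bt[3]: print(onz(t,p,.012))
    rim=lambda a:(a[...,0]<100)&(a[...,2]<150)
    pt=blob(t,lambda a:(a.min(2)<120),(165,220,200,270),"pt")
    print("rim quad");[print(onz(t,p,.084)) for p in pt[3]]
    tr=blob(t,lambda a:(a.min(2)>200),(145,170,215,280),"tray")
    [print(onz(t,p,.024)) for p in tr[3]]
E
python3 m.py
```

```text
kt 56 [337.30357143 226.69642857] [[342, 225], [338, 230], [333, 228], [338, 223]]
ks 94 [180.78723404 161.67021277] [[182, 155], [185, 166], [179, 168], [177, 157]]
knob (array([ 0.43660185, -0.26344705,  0.07783186]), np.float64(0.0004960390263973982))
gt 737 [336.66350068 199.77476255] [[315, 191], [355, 192], [359, 210], [317, 207]]
gs 1088 [172.86580882 182.88786765] [[154, 169], [196, 172], [193, 196], [149, 193]]
mirror (array([ 0.5252315 , -0.27765117,  0.06355971]), np.float64(0.0009101542739382984)) [ 0.52486028 -0.27751729  0.066     ]
yt 38 [269.76315789 190.81578947] [[268, 185], [271, 185], [270, 199]]
[ 0.60389231 -0.06251772  0.036     ]
[ 0.6028535  -0.07257417  0.036     ]
[ 0.55539904 -0.06391984  0.036     ]
base 1609 [293.769422   206.73586078] [[272, 183], [323, 185], [327, 229], [266, 225]]
[ 0.61511709 -0.07835046  0.012     ]
[ 0.59007736 -0.25186965  0.012     ]
[ 0.43867065 -0.24386652  0.012     ]
[ 0.47289604 -0.0421276   0.012     ]
pt 727 [182.01375516 244.08803301] [[188, 226], [194, 259], [174, 262], [170, 229]]
rim quad
[0.48632234 0.20610595 0.084     ]
[0.38193223 0.19404519 0.084     ]
[0.37910218 0.25629833 0.084     ]
[0.48264352 0.26325555 0.084     ]
tray 2400 [178.27541667 221.38708333] [[187, 177], [206, 263], [168, 273], [151, 185]]
[0.66320207 0.20971915 0.024     ]
[0.36790408 0.16613367 0.024     ]
[0.34866556 0.29107368 0.024     ]
[0.6477019  0.33378187 0.024     ]
```

```bash
python3 - <<'E'
from h import *
t=get_image("top")
A=[onz(t,p,.012) for p in [(265.9,226.3),(366.6,231.6),(268.1,183.1)]]
print(A, np.linalg.norm(A[0]-A[1]),np.linalg.norm(A[0]-A[2]))
d=A[0]-A[1];print("slide y yaw",np.degrees(np.arctan2(d[1],d[0])))
d=A[2]-A[0];print("slide x yaw",np.degrees(np.arctan2(d[1],d[0])))
# block tops z=.036: yellow outer edge, black
g=lambda x,y,z:onz(t,(140+x/3.2,170+y/3.2),z)
for n,p,q in (("yel",(406,168),(413,43)),("blk",(721,186),(722,62)),("glasslow",(561,129),(708,135)),):
    a,b=g(*p,.036),g(*q,.036);d=b-a;print(n,a,b,np.linalg.norm(d),np.degrees(np.arctan2(d[1],d[0])))
a,b=g(561,131,.089),g(708,136,.089);print("raised edge",a,b,np.linalg.norm(a-b),np.degrees(np.arctan2(*(a-b)[1::-1])), (a+b)/2)
E
```

```text
[array([ 0.4685749 , -0.04132075,  0.012     ]), array([ 0.41656076, -0.37412593,  0.012     ]), array([ 0.61614509, -0.06495485,  0.012     ])] 0.33684530386549427 0.14945076735582158
slide y yaw 81.11710136288119
slide x yaw -9.098934067091722
yel [ 0.47796625 -0.04496609  0.036     ] [ 0.60890913 -0.06667384  0.036     ] 0.13273004996548643 -9.41289943727664
blk [ 0.42652928 -0.36422909  0.036     ] [ 0.55522391 -0.38678428  0.036     ] 0.13065621262406205 -9.940771145883513
glasslow [ 0.50196237 -0.20923672  0.036     ] [ 0.48017199 -0.35959682  0.036     ] 0.15193084469507287 -98.24597233116074
raised edge [ 0.49221332 -0.19931748  0.089     ] [ 0.47240773 -0.34298299  0.089     ] 0.14502428038319118 82.15073231534815 [ 0.48231053 -0.27115023  0.089     ]
```

The knob is at (0.437, -0.263, 0.078), where 0.077 was expected for its height, and the mirror is at (0.525, -0.278). The slide's yaw is about -9°. I'll move above the knob now.

>>> jog_arm --motion '[{"xyz": [-32,0,-25],"spin": 6},{"xyz": [-64,0,-50],"spin": 12},{"xyz": [-96,0,-75],"spin": 18},{"xyz": [-128,0,-100],"spin": 24},{"xyz": [-156,0,-123],"spin": 30}]' --claw 100 --squeeze 40

```text
time: 0.72
tcp_pos: [0.3373, -0.4326, 0.2314]
tcp_rot: [[-0.988, 0.001, -0.157], [0.157, 0.0, -0.988], [-0.001, -1.0, -0.0]]
force: [0.3, -0.3, -0.1]
opening: 0.0852
```

>>> jog_arm --motion '[{"xyz": [-15,10,-38]},{"xyz": [-30,20,-76]},{"xyz": [-45,35,-114]},{"xyz": [-60,50,-152]},{"xyz": [-72,60,-183]}]'

```text
$.motion[0]: bad value
```

```bash
python3 - <<'E'
from h import *
for n in("scene","top","wrist"):
    d=get_image(n);cv2.imwrite(f"pics/{n}1.png",d["color"])
w=d
t=cv2.imread('pics/top1.png');
o=get_obs();print(o["tcp_pos"],o["joint_pos"],w["world_from_camera"][:3,3])
E
```

```text
[ 0.33861675 -0.43189227  0.23157804] [ 45.47700081  12.46749943   2.34506314 102.04881372  -0.63058422
  65.47860118 -50.3501483 ] [ 0.40827327 -0.43867122  0.37382708]
```

View pics/wrist1.png

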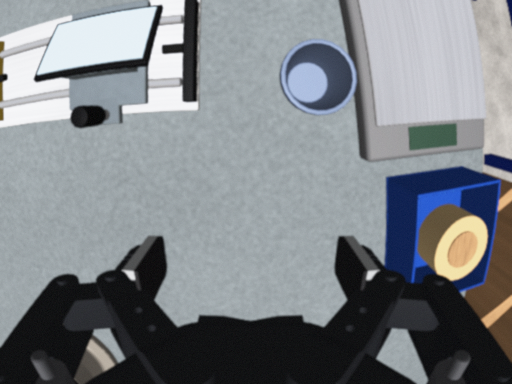

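View pics/scene1.png

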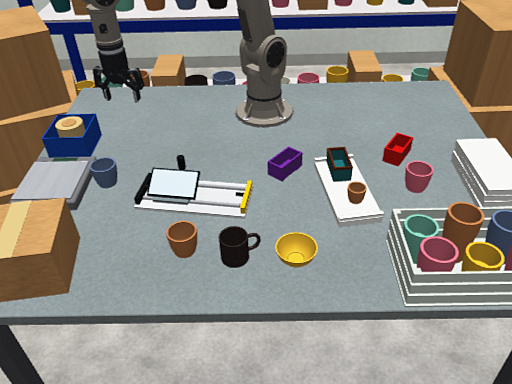

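The move was refused, because spin apparently has to be given in every row. The wrist view shows the knob at (88,117), upper left, as expected. I'll send it again.

>>> jog_arm --motion '[{"xyz": [-15,10,-38],"spin": 0},{"xyz": [-30,20,-76],"spin": 0},{"xyz": [-45,35,-114],"spin": 0},{"xyz": [-60,50,-152],"spin": 0},{"xyz": [-72,60,-183],"spin": 0}]'

```text
time: 1.28
tcp_pos: [0.4352, -0.2649, 0.1706]
tcp_rot: [[-0.988, 0.0, -0.154], [0.154, -0.001, -0.988], [-0.0, -1.0, 0.001]]
force: [0.4, 0.6, 0.5]
opening: 0.0849
```

>>> jog_arm --motion '[{"xyz": [0,0,0],"spin": 0}]'

```text
time: 1.37
tcp_pos: [0.4379, -0.2576, 0.1692]
tcp_rot: [[-0.99, -0.001, -0.142], [0.142, 0.006, -0.99], [0.002, -1.0, -0.005]]
force: [0.2, 0.9, -0.4]
opening: 0.0857
```

```bash
python3 - <<'E'
from h import *
for n in("scene","top","wrist"):
    d=get_image(n);cv2.imwrite(f"pics/{n}2.png",d["color"])
o=get_obs();print(o["tcp_pos"],o["joint_pos"],d["world_from_camera"][:3,3])
print(onz_f(d,(0,0),.1))
E
```

```text
[ 0.43474897 -0.26654716  0.17127943] [ 31.08373557  11.94346386  -5.04614429 110.89957656   1.31807381
  57.20915434 -73.39711583] [ 0.50290849 -0.27503712  0.31300829]
[ 0.66920928 -0.05650961  0.1       ]
```

View pics/wrist2.png

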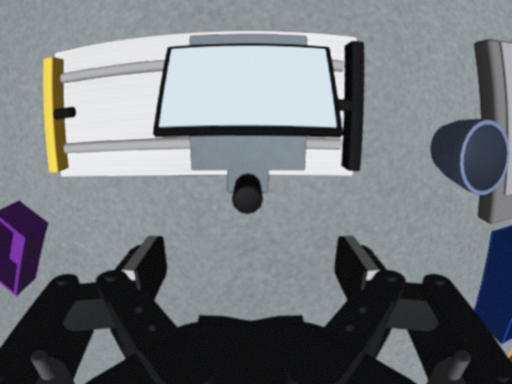

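The wrist view has the knob's top at about (247,193), between the fingers, and the slide is square with the gripper.

```bash
python3 - <<'E'
from h import *
d=get_image("wrist");a=d["color"].astype(int)[165:215,220:280]
m=(a.max(2)<70).astype(np.uint8);n,l,st,c=cv2.connectedComponentsWithStats(m);i=1+np.argmax(st[1:,4]);print(st[i]+[220,165,0,0,0])
cs,_=cv2.findContours(m,0,1)
x,y,w,h=st[i,:4]
# top face: circle at the lower end
print(onz_f(d,(247.5,194.5),.0995), onz_f(d,(220+x+w/2,165+y+h-1),.0995),onz_f(d,(220+x+w/2,165+y+h-w),.0995))
o=get_obs();print(o["tcp_pos"],o["tcp_rot"].round(4).tolist())
# mirror corners raised edge
for p in [(155,134),(341,134)]:print(onz_f(d,p,.089))
for p in [(62,176),(353,175)]:print(onz_f(d,p,.012))
E
```

```text
[230 174  30  39 926]
[ 0.44113772 -0.2651194   0.0995    ] [ 0.42768895 -0.26104951  0.0995    ] [ 0.45019574 -0.26467839  0.0995    ]
[ 0.43444021 -0.267373    0.1715679 ] [[-0.9878, -0.0, -0.1555], [0.1555, -0.0014, -0.9878], [-0.0002, -1.0, 0.0014]]
[ 0.49759172 -0.2009271   0.089     ]
[ 0.47514082 -0.34380329  0.089     ]
[ 0.47288512 -0.04307082  0.012     ]
[ 0.42012106 -0.37626514  0.012     ]
```

>>> jog_arm --motion '[{"xyz": [-3,25,-4],"spin": 0},{"xyz": [-3,50,-4],"spin": 0},{"xyz": [-3,75,-4],"spin": 0},{"xyz": [-3,95,-4],"spin": 0},{"xyz": [-3,105,-4],"spin": 0}]'

```text
time: 1.98
tcp_pos: [0.4364, -0.2635, 0.0643]
tcp_rot: [[-0.988, -0.003, -0.157], [0.157, 0.0, -0.988], [0.003, -1.0, 0.0]]
force: [-1.1, -0.7, -0.7]
opening: 0.0852
```

>>> jog_arm --motion '[{"xyz": [0,0,0],"spin": 0},{"xyz": [0,0,0],"spin": 0},{"xyz": [0,0,0],"spin": 0},{"xyz": [0,0,0],"spin": 0},{"xyz": [0,0,0],"spin": 0}]' --claw 0 --squeeze 40

```text
time: 2.4
tcp_pos: [0.4396, -0.2623, 0.0676]
tcp_rot: [[-0.988, 0.002, -0.153], [0.153, -0.001, -0.988], [-0.002, -1.0, 0.001]]
force: [-1.5, 0.5, 0.4]
opening: 0.0255
```

>>> jog_arm --motion '[{"xyz": [0,0,0],"spin": 0},{"xyz": [0,0,0],"spin": 0},{"xyz": [0,0,0],"spin": 0},{"xyz": [0,0,0],"spin": 0},{"xyz": [0,0,0],"spin": 0}]'

```text
time: 2.82
tcp_pos: [0.4395, -0.2624, 0.0677]
tcp_rot: [[-0.988, 0.002, -0.153], [0.153, -0.002, -0.988], [-0.002, -1.0, 0.001]]
force: [-0.9, -0.6, 6.5]
opening: 0.0231
```

The knob is gripped, with the opening at about 24 mm. Next I'll slide it towards the yellow end.

>>> jog_arm --motion '[{"xyz": [0,0,-8],"spin": 0},{"xyz": [0,0,-20],"spin": 0},{"xyz": [0,0,-35],"spin": 0},{"xyz": [0,0,-50],"spin": 0},{"xyz": [0,0,-62],"spin": 0}]'

```text
time: 3.23
tcp_pos: [0.4491, -0.2009, 0.0677]
tcp_rot: [[-0.988, 0.002, -0.153], [0.153, -0.002, -0.988], [-0.002, -1.0, 0.002]]
force: [-1.0, -2.9, 6.6]
opening: 0.0234
```

>>> jog_arm --motion '[{"xyz": [0,0,-12],"spin": 0},{"xyz": [0,0,-24],"spin": 0},{"xyz": [0,0,-36],"spin": 0},{"xyz": [0,0,-46],"spin": 0},{"xyz": [0,0,-52],"spin": 0}]'

```text
time: 3.65
tcp_pos: [0.4572, -0.1488, 0.0676]
tcp_rot: [[-0.988, 0.002, -0.152], [0.152, -0.002, -0.988], [-0.002, -1.0, 0.001]]
force: [-1.6, -3.0, 6.6]
opening: 0.023
```

```bash
python3 - <<'E'
from h import *
for n in("scene","wrist"):
    d=get_image(n);cv2.imwrite(f"pics/{n}3.png",d["color"])
o=get_obs();print(o["tcp_pos"],o["force"],o["opening"])
E
```

```text
[ 0.45736623 -0.14756268  0.06764376] [-1.00837528  1.75844434  8.1969582 ] 0.022967802914903655
```

View pics/wrist3.png

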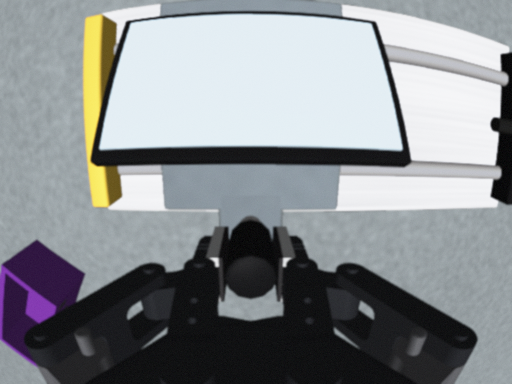

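The carriage has followed the knob and there is a small gap left before the stop: the plate edge is at about x=162 px and the yellow block at 120. I'll creep in and watch the force.

>>> jog_arm --motion '[{"xyz": [0,0,-3],"spin": 0},{"xyz": [0,0,-6],"spin": 0},{"xyz": [0,0,-9],"spin": 0},{"xyz": [0,0,-11],"spin": 0},{"xyz": [0,0,-12],"spin": 0}]'

```text
time: 4.17
tcp_pos: [0.4589, -0.1376, 0.0677]
tcp_rot: [[-0.988, 0.002, -0.153], [0.153, -0.002, -0.988], [-0.002, -1.0, 0.001]]
force: [-2.1, -2.6, 7.9]
opening: 0.0227
```

>>> jog_arm --motion '[{"xyz": [0,0,-1],"spin": 0},{"xyz": [0,0,-2],"spin": 0},{"xyz": [0,0,-3],"spin": 0},{"xyz": [0,0,-4],"spin": 0},{"xyz": [0,0,-4],"spin": 0}]'

```text
time: 4.58
tcp_pos: [0.4595, -0.1337, 0.0677]
tcp_rot: [[-0.988, 0.002, -0.153], [0.153, -0.002, -0.988], [-0.002, -1.0, 0.001]]
force: [-1.4, -1.5, 9.3]
opening: 0.0231
```

>>> jog_arm --motion '[{"xyz": [0,0,-1],"spin": 0},{"xyz": [0,0,-2],"spin": 0},{"xyz": [0,0,-3],"spin": 0},{"xyz": [0,0,-3],"spin": 0}]'

```text
time: 4.92
tcp_pos: [0.4596, -0.1328, 0.0677]
tcp_rot: [[-0.988, 0.002, -0.154], [0.154, -0.004, -0.988], [-0.002, -1.0, 0.004]]
force: [-2.3, -7.4, 8.2]
opening: 0.0227
```

>>> jog_arm --motion '[{"xyz": [0,0,-1],"spin": 0},{"xyz": [0,0,-2],"spin": 0},{"xyz": [0,0,-2],"spin": 0}]'

```text
time: 5.17
tcp_pos: [0.4597, -0.1328, 0.0677]
tcp_rot: [[-0.988, 0.002, -0.155], [0.155, -0.006, -0.988], [-0.003, -1.0, 0.006]]
force: [-2.5, -10.3, 7.2]
opening: 0.0227
```

>>> jog_arm --motion '[{"xyz": [0,0,-1],"spin": 0},{"xyz": [0,0,-2],"spin": 0},{"xyz": [0,0,-2],"spin": 0}]'

```text
time: 5.42
tcp_pos: [0.4596, -0.1327, 0.0677]
tcp_rot: [[-0.988, 0.002, -0.156], [0.156, -0.008, -0.988], [-0.003, -1.0, 0.008]]
force: [-3.2, -13.7, 5.3]
opening: 0.0231
```

The tool has stopped moving while the force climbs to about 14 N, after 131 mm of travel as predicted, so the mirror is hard against the stop. I'll release the knob and go straight up.

>>> jog_arm --motion '[{"xyz": [0,0,0],"spin": 0},{"xyz": [0,0,0],"spin": 0},{"xyz": [0,0,0],"spin": 0},{"xyz": [0,0,3],"spin": 0},{"xyz": [0,0,5],"spin": 0}]' --claw 100

```text
time: 5.83
tcp_pos: [0.4589, -0.1306, 0.0662]
tcp_rot: [[-0.988, -0.0, -0.152], [0.152, 0.0, -0.988], [0.0, -1.0, -0.0]]
force: [0.4, -0.8, 0.1]
opening: 0.0813
```

>>> jog_arm --motion '[{"xyz": [0,0,0],"spin": 0},{"xyz": [0,-20,0],"spin": 0},{"xyz": [0,-50,0],"spin": 0},{"xyz": [0,-80,0],"spin": 0},{"xyz": [0,-115,0],"spin": 0}]'

```text
time: 6.25
tcp_pos: [0.4578, -0.1308, 0.1815]
tcp_rot: [[-0.988, -0.003, -0.153], [0.153, 0.001, -0.988], [0.003, -1.0, -0.0]]
force: [1.2, -0.3, 0.3]
opening: 0.0855
```

>>> jog_arm --motion '[{"xyz": [0,-5,0],"spin": 0},{"xyz": [0,-5,0],"spin": 0}]'

```text
time: 6.42
tcp_pos: [0.4609, -0.1315, 0.1889]
tcp_rot: [[-0.988, 0.006, -0.153], [0.153, -0.002, -0.988], [-0.006, -1.0, 0.001]]
force: [-0.2, -0.4, -0.4]
opening: 0.0854
```

```bash
python3 - <<'E'
from h import *
for n in("scene","top","wrist"):
    d=get_image(n);cv2.imwrite(f"pics/{n}4.png",d["color"])
o=get_obs();print(o["tcp_pos"],o["force"],o["opening"],o["tcp_rot"].round(3).tolist())
E
```

```text
[ 0.45779143 -0.13093081  0.18487917] [-0.12089403 -0.11273027 -0.0885748 ] 0.08540776817090961 [[-0.988, -0.003, -0.153], [0.153, 0.001, -0.988], [0.003, -1.0, -0.0]]
```

View pics/wrist4.png

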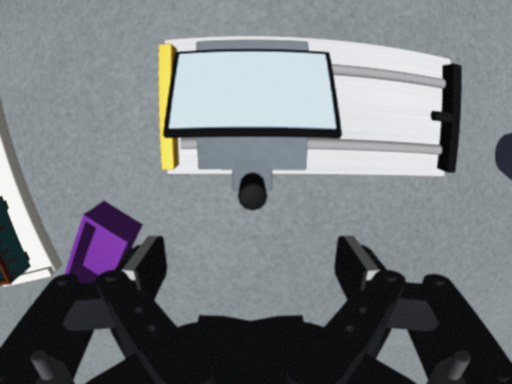

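The mirror stayed at the stop: the plate edge is at x≈198 px, and the gap to the yellow face at 177 px is the 25 mm buffer. Now I'll measure the mirror centre.

```bash
python3 - <<'E'
from h import *
from m import blob
t=get_image("top");s=get_image("scene");w=get_image("wrist")
glass=lambda a:(a[...,0]>195)&(a[...,0]-a[...,2]>8)
gt=blob(t,glass,(250,180,370,215),"gt");gs=blob(s,glass,(170,150,260,215),"gs")
print(tri(t,gt[0],s,gs[0]),onz(t,gt[0],.066),onz(s,gs[0],.066))
# wrist: frame corners; raised edge z .089, low edge z .043
c=[onz_f(w,p,z) for p,z in (((165,136),.089),((340,135),.089),((328,53),.043),((178,52),.043))]
for q in c:print(q.round(4))
print("ctr",np.mean(c,0), np.linalg.norm(c[0]-c[1]),np.linalg.norm(c[3]-c[2]))
for o in (c[0]-c[1],c[3]-c[2]): print(np.degrees(np.arctan2(o[1],o[0])))
E
```

```text
gt 324 [284.47839506 197.03395062] [[276, 188], [294, 189], [291, 206], [275, 205]]
gs 1118 [215.56350626 186.3881932 ] [[240, 176], [236, 200], [191, 196], [196, 172]]
(array([ 0.55237793, -0.12796463,  0.06747911]), np.float64(0.0364065820836449)) [ 0.55129043 -0.10984655  0.066     ] [ 0.5490308  -0.14665148  0.066     ]
[ 0.5166 -0.0689  0.089 ]
[ 0.4955 -0.2109  0.089 ]
[ 0.5711 -0.2234  0.043 ]
[ 0.5938 -0.0817  0.043 ]
ctr [ 0.54426776 -0.14624021  0.066     ] 0.14359348895911977 0.14351250675824218
81.55038282423335
80.90288495312598
```

>>> jog_arm --motion '[{"xyz": [8,-10,-36],"spin": 0},{"xyz": [16,-20,-72],"spin": 0},{"xyz": [24,-30,-108],"spin": 0},{"xyz": [32,-40,-144],"spin": 0},{"xyz": [40,-50,-180],"spin": 0}]'

```text
time: 7.13
tcp_pos: [0.446, 0.0543, 0.2359]
tcp_rot: [[-0.988, -0.002, -0.153], [0.153, -0.0, -0.988], [0.002, -1.0, 0.001]]
force: [1.3, -0.1, -0.8]
opening: 0.0853
```

>>> jog_arm --motion '[{"xyz": [8,0,-36],"spin": -3},{"xyz": [16,0,-72],"spin": -6},{"xyz": [24,0,-108],"spin": -9},{"xyz": [32,0,-144],"spin": -12},{"xyz": [41,0,-173],"spin": -15}]'

```text
time: 7.55
tcp_pos: [0.4321, 0.2327, 0.2355]
tcp_rot: [[-0.994, -0.001, 0.112], [-0.112, 0.001, -0.994], [0.001, -1.0, -0.001]]
force: [0.7, 0.3, -0.1]
opening: 0.0858
```

>>> jog_arm --motion '[{"xyz": [0,0,0],"spin": 0},{"xyz": [0,0,0],"spin": 0}]'

```text
time: 7.72
tcp_pos: [0.4318, 0.2317, 0.2353]
tcp_rot: [[-0.994, -0.002, 0.112], [-0.112, -0.0, -0.994], [0.002, -1.0, 0.0]]
force: [0.3, 0.2, -0.0]
opening: 0.0852
```

```bash
python3 - <<'E'
from h import *
for n in("scene","top","wrist"):
    d=get_image(n);cv2.imwrite(f"pics/{n}5.png",d["color"])
o=get_obs();print(o["tcp_pos"],o["force"],o["joint_pos"],o["tcp_rot"].round(3).tolist())
E
```

```text
[0.43305976 0.22837237 0.23550381] [-2.53458311e-01 -1.18100362e+00 -3.07115231e-04] [  -6.23662163    7.4102274   -28.9663579   108.31238126    3.97031838
   65.35045067 -120.60515828] [[-0.994, -0.001, 0.106], [-0.106, -0.001, -0.994], [0.001, -1.0, 0.001]]
```

View pics/wrist5.png

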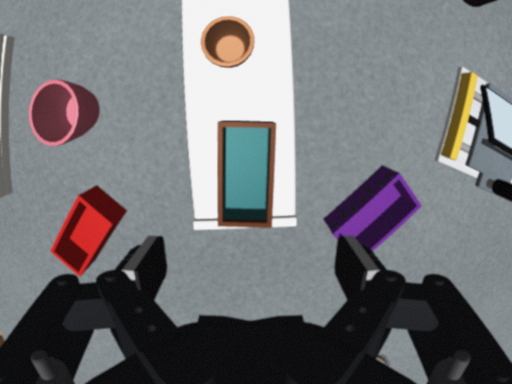

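View pics/scene5.png

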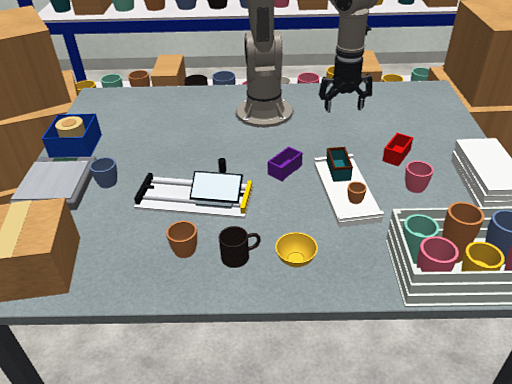

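The planter's rim is seen nearly from above, with corners at (218,121), (275,122), (271,226) and (219,225).

```bash
python3 - <<'E'
from h import *
from m import blob
w=get_image("wrist")
im=w["color"][105:240,205:290].astype(int)
m=(im.min(2)<130).astype(np.uint8)
n,l,st,c=cv2.connectedComponentsWithStats(m);i=[k for k in range(1,n) if l[70-0,42]==k][0]
cs,_=cv2.findContours((l==i).astype(np.uint8),0,cv2.CHAIN_APPROX_NONE)
P=np.array([onz_f(w,p+np.array([205,105]),.084)[:2] for p in cs[0][:,0]])
print(st[i]+[205,105,0,0,0])
r=cv2.minAreaRect((P*1000).astype(np.float32));print(r);b=cv2.boxPoints(r);print(b)
# brown rim only
br=((im[...,2]-im[...,0]>25)&(im.max(2)<150)).astype(np.uint8)
ys,xs=np.nonzero(br);P=np.array([onz_f(w,(x+205,y+105),.084)[:2] for x,y in zip(xs,ys)])
r=cv2.minAreaRect((P*1000).astype(np.float32));print("rim",len(P),r)
q=[onz_f(w,p,.084)*1000 for p in ((218,121),(275,122.5),(271.5,226),(219,225))]
print(np.array(q).round(1),np.mean(q,0))
for a,b in((3,0),(2,1)):
    d=q[b]-q[a];print(np.linalg.norm(d),np.degrees(np.arctan2(d[1],d[0])))
q=[onz_f(w,p,.024)*1000 for p in ((186,120),(193,220),(293,120),(296,217))]
for a,b in((1,0),(3,2)):
    d=q[b]-q[a];print("tray",np.degrees(np.arctan2(d[1],d[0])))
o=get_obs();print(o["tcp_pos"],np.degrees(np.arctan2(-o["tcp_rot"][1,0],-o["tcp_rot"][0,0])))
E
```

```text
[ 216  121   59  119 5947]
((428.15924072265625, 232.18557739257812), (124.65209197998047, 61.27750778198242), 3.780242919921875)
[[363.9488  258.64853]
 [367.98883 197.50433]
 [492.3697  205.72263]
 [488.32965 266.86682]]
rim 1481 ((434.67071533203125, 233.77230834960938), (110.24526977539062, 57.180633544921875), 3.9888129234313965)
[[487.4 266.2  84. ]
 [491.7 210.3  84. ]
 [383.6 200.5  84. ]
 [378.8 256.4  84. ]] [435.37066654 233.34526967  84.        ]
109.12573121783878 5.1354025958500085
108.60383375691981 5.152995766014424
tray 7.388490177602252
tray 9.669339534487735
[0.43320239 0.22829127 0.23570528] 6.025978305287009
```

The planter rim is 110 x 57 mm, matching the given size, centred at (0.435, 0.2335) with a yaw of about 4.6°. I'll go down now.

>>> jog_arm --motion '[{"xyz": [-2,25,-5],"spin": 1.4},{"xyz": [-2,55,-5],"spin": 1.4},{"xyz": [-2,80,-5],"spin": 1.4},{"xyz": [-2,100,-5],"spin": 1.4},{"xyz": [-2,110,-5],"spin": 1.4}]'

```text
time: 8.33
tcp_pos: [0.4332, 0.2327, 0.1236]
tcp_rot: [[-0.997, -0.004, 0.081], [-0.081, -0.003, -0.997], [0.004, -1.0, 0.002]]
force: [-0.7, -0.5, -0.4]
opening: 0.0855
```

>>> jog_arm --motion '[{"xyz": [0,0,0],"spin": 0},{"xyz": [0,0,0],"spin": 0},{"xyz": [0,0,0],"spin": 0}]'

```text
time: 8.58
tcp_pos: [0.4355, 0.2354, 0.1276]
tcp_rot: [[-0.997, 0.002, 0.083], [-0.083, 0.001, -0.997], [-0.002, -1.0, -0.001]]
force: [-0.3, -0.1, 0.6]
opening: 0.0853
```

```bash
python3 - <<'E'
from h import *
for n in("scene","wrist"):
    d=get_image(n);cv2.imwrite(f"pics/{n}6.png",d["color"])
o=get_obs();print(o["tcp_pos"],o["force"],o["tcp_rot"].round(3).tolist())
E
```

```text
[0.43549332 0.23562562 0.12771964] [-0.13161715  0.75201874 -0.44916462] [[-0.997, 0.003, 0.083], [-0.083, 0.001, -0.997], [-0.003, -1.0, -0.001]]
```

View pics/wrist6.png

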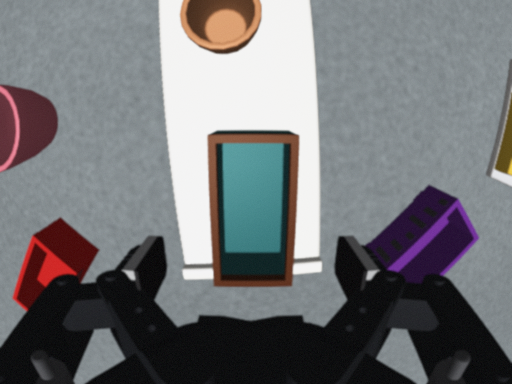

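```bash
python3 - <<'E'
from h import *
w=get_image("wrist");t=get_image("top")
for p in ((219.4,261.3),(238.4,233.4),(253,244),(234,271)):print("purple top",onz(t,p,.06))
q=[onz_f(w,p,.084)*1000 for p in ((209,134),(298,134),(293,286),(216,286))]
print(np.array(q).round(1),np.mean(q,0))
for a,b in((3,0),(2,1)):
    d=q[b]-q[a];print(np.linalg.norm(d),np.degrees(np.arctan2(d[1],d[0])))
for a,b in((3,2),(0,1)):print(np.linalg.norm(q[a]-q[b]))
E
```

```text
purple top [0.36772499 0.11864405 0.06      ]
purple top [0.44930904 0.05078221 0.06      ]
purple top [0.4109194  0.00754122 0.06      ]
purple top [0.33319108 0.07540403 0.06      ]
[[487.1 266.2  84. ]
 [491.7 210.4  84. ]
 [381.7 199.5  84. ]
 [377.1 256.6  84. ]] [434.40931543 233.19194488  84.        ]
110.34076870417381 4.957834402566714
110.57174325617495 5.6577217993818625
57.303705526066736
55.95208684358826
```

>>> jog_arm --motion '[{"xyz": [1,25,2],"spin": 0},{"xyz": [1,50,2],"spin": 0},{"xyz": [1,70,2],"spin": 0},{"xyz": [1,82,2],"spin": 0},{"xyz": [1,87,2],"spin": 0}]'

```text
time: 9.2
tcp_pos: [0.4328, 0.2326, 0.038]
tcp_rot: [[-0.996, -0.002, 0.084], [-0.084, -0.001, -0.996], [0.002, -1.0, 0.001]]
force: [-0.3, 0.2, 0.7]
opening: 0.0854
```

>>> jog_arm --motion '[{"xyz": [0,0,0],"spin": 0},{"xyz": [0,0,0],"spin": 0},{"xyz": [0,0,0],"spin": 0},{"xyz": [0,0,0],"spin": 0}]'

```text
time: 9.53
tcp_pos: [0.4345, 0.2336, 0.0404]
tcp_rot: [[-0.997, 0.002, 0.084], [-0.084, 0.001, -0.997], [-0.002, -1.0, -0.001]]
force: [-0.0, -0.4, 0.2]
opening: 0.0851
```

>>> jog_arm --motion '[{"xyz": [0,0,0],"spin": 0},{"xyz": [0,0,0],"spin": 0},{"xyz": [0,0,0],"spin": 0},{"xyz": [0,0,0],"spin": 0},{"xyz": [0,0,0],"spin": 0}]' --claw 0 --squeeze 40

```text
time: 9.95
tcp_pos: [0.4341, 0.2334, 0.0399]
tcp_rot: [[-0.997, 0.001, 0.083], [-0.083, 0.0, -0.997], [-0.001, -1.0, -0.0]]
force: [-0.8, -0.1, 5.9]
opening: 0.0575
```

>>> jog_arm --motion '[{"xyz": [0,0,0],"spin": 0},{"xyz": [0,0,0],"spin": 0},{"xyz": [0,0,0],"spin": 0},{"xyz": [0,0,0],"spin": 0},{"xyz": [0,0,0],"spin": 0}]'

```text
time: 10.37
tcp_pos: [0.434, 0.2334, 0.0399]
tcp_rot: [[-0.997, 0.001, 0.083], [-0.083, 0.0, -0.997], [-0.001, -1.0, -0.0]]
force: [-1.7, 0.1, 5.3]
opening: 0.0575
```

The planter is gripped at 57.5 mm. I'll lift it straight up.

>>> jog_arm --motion '[{"xyz": [0,-4,0],"spin": 0},{"xyz": [0,-12,0],"spin": 0},{"xyz": [0,-25,0],"spin": 0},{"xyz": [0,-40,0],"spin": 0},{"xyz": [0,-55,0],"spin": 0}]' --squeeze 55

```text
time: 10.78
tcp_pos: [0.4326, 0.2326, 0.0945]
tcp_rot: [[-0.996, -0.002, 0.084], [-0.084, -0.001, -0.996], [0.002, -1.0, 0.001]]
force: [0.8, 0.1, -3.3]
opening: 0.0576
```

>>> jog_arm --motion '[{"xyz": [0,-18,0],"spin": 0},{"xyz": [0,-38,0],"spin": 0},{"xyz": [0,-58,0],"spin": 0},{"xyz": [0,-76,0],"spin": 0},{"xyz": [0,-90,0],"spin": 0}]'

```text
time: 11.2
tcp_pos: [0.4333, 0.233, 0.1856]
tcp_rot: [[-0.996, 0.0, 0.084], [-0.084, -0.0, -0.996], [-0.0, -1.0, 0.0]]
force: [0.4, 0.4, -3.7]
opening: 0.0571
```

>>> jog_arm --motion '[{"xyz": [0,-15,0],"spin": 0},{"xyz": [0,-30,0],"spin": 0},{"xyz": [0,-38,0],"spin": 0},{"xyz": [0,-38,0],"spin": 0}]'

```text
time: 11.53
tcp_pos: [0.4342, 0.2336, 0.2239]
tcp_rot: [[-0.997, 0.003, 0.084], [-0.084, 0.001, -0.997], [-0.003, -1.0, -0.001]]
force: [0.5, 0.7, -2.9]
opening: 0.0577
```

```bash
python3 - <<'E'
from h import *
for n in("scene","wrist"):
    d=get_image(n);cv2.imwrite(f"pics/{n}7.png",d["color"])
o=get_obs();print(o["tcp_pos"],o["force"],o["wrist_torque"],o["opening"],o["tcp_rot"].round(3).tolist())
E
```

```text
[0.43306191 0.23276009 0.22174103] [ 0.06797955 -0.94732209 -3.80132066] [-0.02107822  0.04812871 -0.04527453] 0.05735981350534779 [[-0.997, -0.001, 0.084], [-0.084, -0.001, -0.997], [0.001, -1.0, 0.001]]
```

View pics/wrist7.png

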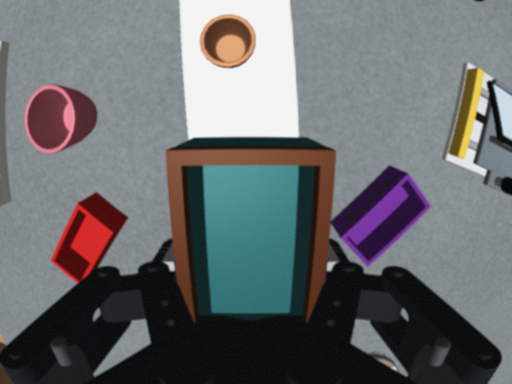

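View pics/scene7.png

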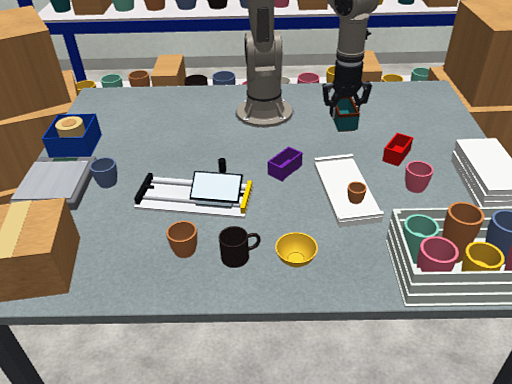

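The planter is held level, with about 3.8 N of load. I'll carry it over to the mirror next.

>>> jog_arm --motion '[{"xyz": [-3,0,12],"spin": 0},{"xyz": [-8,0,36],"spin": 0},{"xyz": [-14,0,65],"spin": 0},{"xyz": [-20,0,95],"spin": 0},{"xyz": [-26,0,125],"spin": 0}]'

```text
time: 12.05
tcp_pos: [0.469, 0.1093, 0.2208]
tcp_rot: [[-0.996, -0.003, 0.085], [-0.085, -0.001, -0.996], [0.003, -1.0, 0.001]]
force: [0.6, -0.1, -3.5]
opening: 0.0577
```

>>> jog_arm --motion '[{"xyz": [-6,0,30],"spin": 0},{"xyz": [-13,0,60],"spin": 0},{"xyz": [-19,0,90],"spin": 0},{"xyz": [-25,0,120],"spin": 0},{"xyz": [-31,0,150],"spin": 0}]'

```text
time: 12.47
tcp_pos: [0.5124, -0.0377, 0.2207]
tcp_rot: [[-0.996, -0.003, 0.084], [-0.084, 0.0, -0.996], [0.003, -1.0, -0.0]]
force: [0.9, 0.2, -4.3]
opening: 0.0575
```

>>> jog_arm --motion '[{"xyz": [-6,0,30],"spin": 0},{"xyz": [-12,0,60],"spin": 0},{"xyz": [-18,0,85],"spin": 0},{"xyz": [-22,0,103],"spin": 0},{"xyz": [-24,0,113],"spin": 0}]'

```text
time: 12.88
tcp_pos: [0.5459, -0.15, 0.2204]
tcp_rot: [[-0.997, -0.003, 0.08], [-0.08, -0.001, -0.997], [0.003, -1.0, 0.0]]
force: [0.7, -0.4, -3.3]
opening: 0.0576
```

>>> jog_arm --motion '[{"xyz": [0,0,0],"spin": -3},{"xyz": [0,0,0],"spin": -8},{"xyz": [0,0,0],"spin": -13},{"xyz": [0,0,0],"spin": -18},{"xyz": [0,0,0],"spin": -23}]'

```text
time: 13.3
tcp_pos: [0.5459, -0.1455, 0.221]
tcp_rot: [[-0.882, -0.003, 0.471], [-0.471, 0.001, -0.882], [0.002, -1.0, -0.002]]
force: [-0.3, 0.2, -3.9]
opening: 0.0579
```

>>> jog_arm --motion '[{"xyz": [0,0,0],"spin": -5},{"xyz": [0,0,0],"spin": -10},{"xyz": [0,0,0],"spin": -15},{"xyz": [0,0,0],"spin": -20},{"xyz": [0,0,0],"spin": -25}]'

```text
time: 13.72
tcp_pos: [0.5459, -0.1455, 0.221]
tcp_rot: [[-0.6, -0.002, 0.8], [-0.8, 0.001, -0.6], [0.001, -1.0, -0.003]]
force: [0.4, -0.4, -2.5]
opening: 0.0573
```

>>> jog_arm --motion '[{"xyz": [0,0,0],"spin": -5},{"xyz": [0,0,0],"spin": -10},{"xyz": [0,0,0],"spin": -15},{"xyz": [0,0,0],"spin": -20},{"xyz": [0,0,0],"spin": -25}]'

```text
time: 14.13
tcp_pos: [0.5458, -0.1455, 0.2211]
tcp_rot: [[-0.206, -0.002, 0.979], [-0.979, 0.001, -0.206], [-0.001, -1.0, -0.003]]
force: [0.1, 0.6, -3.1]
opening: 0.0576
```

>>> jog_arm --motion '[{"xyz": [0,0,0],"spin": -3},{"xyz": [0,0,0],"spin": -3},{"xyz": [0,0,0],"spin": -3},{"xyz": [0,0,0],"spin": -3}]'

```text
time: 14.47
tcp_pos: [0.5463, -0.1463, 0.2217]
tcp_rot: [[-0.161, -0.001, 0.987], [-0.987, 0.0, -0.161], [-0.0, -1.0, -0.001]]
force: [-0.0, -0.5, -1.7]
opening: 0.0575
```

>>> jog_arm --motion '[{"xyz": [0,8,0],"spin": 0},{"xyz": [0,18,0],"spin": 0},{"xyz": [0,28,0],"spin": 0},{"xyz": [0,36,0],"spin": 0},{"xyz": [0,40,0],"spin": 0}]'

```text
time: 14.88
tcp_pos: [0.5454, -0.1466, 0.18]
tcp_rot: [[-0.16, -0.003, 0.987], [-0.987, 0.001, -0.16], [-0.0, -1.0, -0.003]]
force: [-0.6, -0.2, -3.4]
opening: 0.0574
```

>>> jog_arm --motion '[{"xyz": [0,0,0],"spin": 0},{"xyz": [0,0,0],"spin": 0},{"xyz": [0,0,0],"spin": 0},{"xyz": [0,0,0],"spin": 0},{"xyz": [0,0,0],"spin": 0}]'

```text
time: 15.3
tcp_pos: [0.5471, -0.1469, 0.1829]
tcp_rot: [[-0.16, 0.001, 0.987], [-0.987, -0.0, -0.16], [0.0, -1.0, 0.001]]
force: [-0.1, 0.1, -3.4]
opening: 0.0574
```

```bash
python3 - <<'E'
from h import *
for n in("scene","top","wrist"):
    d=get_image(n);cv2.imwrite(f"pics/{n}8.png",d["color"])
s=cv2.imread('pics/scene8.png');cv2.imwrite('pics/s8z.png',cv2.resize(s[90:220,120:300],None,fx=4,fy=4,interpolation=cv2.INTER_CUBIC))
t=cv2.imread('pics/top8.png');cv2.imwrite('pics/t8z.png',cv2.resize(t[150:250,220:400],None,fx=4,fy=4,interpolation=cv2.INTER_CUBIC))
o=get_obs();print(o["tcp_pos"],o["force"],o["qvel"],o["opening"],o["tcp_rot"].round(4).tolist())
E
```

```text
[ 0.54683277 -0.14685209  0.18260173] [-1.05735984  0.25636277 -3.45459889] [ 0.06629554  0.08205728  0.09183029  0.12959951 -0.04993777 -0.01712507
 -0.00746306] 0.057460260408837886 [[-0.1601, 0.0006, 0.9871], [-0.9871, -0.0003, -0.1601], [0.0002, -1.0, 0.0006]]
```

View pics/s8z.png

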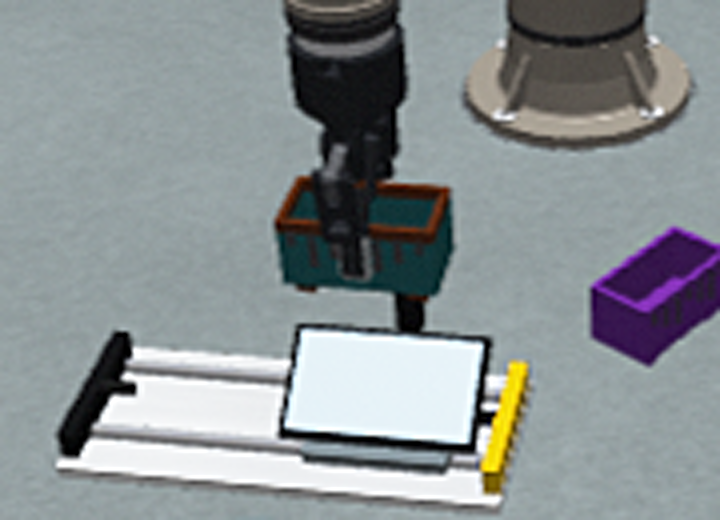

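View pics/t8z.png

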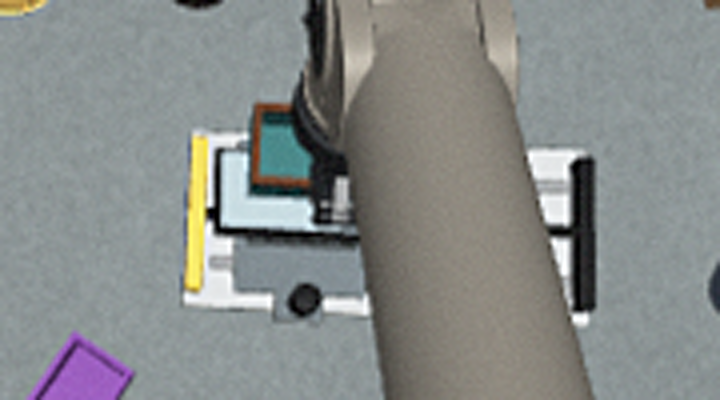

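View pics/wrist8.png

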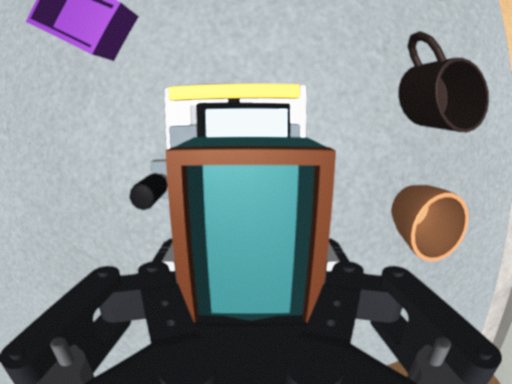

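The scene view has the planter level above the mirror, with the glass now fully visible and the carriage still at the yellow stop. I'll check positions from the pixels.

```bash
python3 - <<'E'
from h import *
from m import blob
t=get_image("top");s=get_image("scene")
S=lambda x,y:(120+x/4,90+y/4); T=lambda x,y:(220+x/4,150+y/4)
gs=blob(s,lambda a:(a[...,0]>195)&(a[...,0]-a[...,2]>8),(185,165,250,210),"gs")
print("mirror",onz(s,gs[0],.066))
q=[onz(s,S(*p),.226) for p in ((302,177),(453,187),(437,236),(277,228))]
print(np.round(q,4),np.mean(q,0))
for a,b in((0,1),(3,2)):
    d=q[b]-q[a];print(np.linalg.norm(d),np.degrees(np.arctan2(d[1],d[0])))
print("top left end", [onz(t,T(*p),.226).round(4) for p in ((255,103),(250,189))])
print("tri far-left corner",tri(t,T(250,189),s,S(453,187)),tri(t,T(255,103),s,S(437,236)))
print("knob",onz(t,T(303,298),.0995))
o=get_obs();print(o["tcp_pos"]+np.array([0,0,.044]))
u=np.array([.156,.988,0]);n=np.array([.988,-.156,0]);print("exp ends",[ (o["tcp_pos"]+.055*u+k*.029*n).round(4) for k in(-1,1)])
E
```

```text
gs 1118 [215.59033989 186.38461538] [[240, 176], [236, 200], [191, 196], [196, 172]]
mirror [ 0.54901621 -0.14657302  0.066     ]
[[ 0.5135 -0.192   0.226 ]
 [ 0.5303 -0.0853  0.226 ]
 [ 0.5902 -0.0933  0.226 ]
 [ 0.5769 -0.202   0.226 ]] [ 0.55270785 -0.1431567   0.226     ]
0.10793478933871473 81.07344467802523
0.10948266326050259 83.02256254641699
top left end [array([ 0.5818, -0.0992,  0.226 ]), array([ 0.5203, -0.0883,  0.226 ])]
tri far-left corner (array([ 0.52131112, -0.08746224,  0.22037275]), np.float64(0.0027439459602366903)) (array([ 0.5828208 , -0.09682843,  0.22129608]), np.float64(0.005607072722525075))
knob [ 0.45456234 -0.13105274  0.0995    ]
[ 0.54675799 -0.14680741  0.22648324]
exp ends [array([ 0.5267, -0.0879,  0.1825]), array([ 0.584 , -0.097 ,  0.1825])]
```

Everything agrees to within a few mm, so I'm handing the job in.

```bash
python3 - <<'E'
from cell import sign_off,get_obs
o=get_obs();print(o["time"],o["tcp_pos"],o["force"],o["opening"]);print(sign_off())
E
```

```text
15.55 [ 0.54675799 -0.14680741  0.18248324] [-0.39337243  0.23235809 -2.96322083] 0.057373539074439366
the job is handed in; nothing more can be done
None
```

I slid the mirror to its yellow stop, and the arm is holding the planter level and still above it. I handed the job in at 15.6 s, well inside the 64 s limit.

- **Mirror:** I gripped the knob and slid the carriage 131 mm, as far as I had predicted. It then stopped moving while the force rose to about 14 N. The pictures after release, and again at the end, show it still at the stop.
- **Planter:** I gripped it across its 58 mm width and lifted it off the tray. It reads level, and its long side is within about 0.5° of the mirror's. From the arm's reading, its underside is about 100 mm above the middle of the glass, and its centre is within about 2 mm of the mirror's.
- **Checks that disagreed slightly:**
    - In the scene camera, the planter's rim centre came out about 5 mm from the mirror centre.
    - Using two cameras, the rim came out about 5 mm lower than the arm's reading. Those two sight lines missed each other by 3–6 mm, so I trusted the arm.
- **Other pots:** I touched none of them, and those visible in the last pictures are where they were. The only move refused was one jog call where I had left out the spin value, and I sent it again.

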